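# Show a spice jar's underside to the date-code reader

### The arm

A 6-joint arm with a two-finger parallel gripper is mounted at the origin on a cart in front of the work surface, level with it; the furniture and walls round the work are solid. World frame = base frame: x ahead of the robot, y to its left, z up, the work surface at z = 0. Lengths are in mm, angles in rad, forces in N, time in s.
With the tool pointing down it reaches from about 350 to 875 mm from the base axis. Payload 4.2 kg.
Tool frame: the origin (TCP) lies between the finger pads; the fingertips stand 25 mm ahead of it and the grasp point (between the pads) lies 6 mm ahead of it; z points along the fingers, y is the line along which they close (so a half turn about z gives the same grasp; the last joint's range is limited). The gripper opens to 85 mm and grips with 20 to 120 N. Pads are 22 mm wide; open, the fingers measure 114 mm over their backs; the gripper's body (76 mm by 85 mm) begins 54 mm behind the grasp point. The pads swing forward as they close: fully open they stand 13 mm farther back than shut.
Start: joints at [1.521, 0.385, 0.008, 0, -1.194, -0.259], TCP at [189.915, 595.426, 256.312] pointing down, gripper open.
Joint ranges: [-3.14, 3.14], [-1.21, 2.06], [-1.07, 1.41], [-3.16, 2.05], [-2.99, -0.16], [-3.1, 3.1]. Speed limits (rad/s): [2.79, 2.79, 3.14, 3.14, 3.14, 3.14].

### API

Orientations are given as a unit quaternion [x, y, z, w].
In Python, from bench import read_state, get_image, job_done gives the robot as it stands.
- The arm moves only by the tool play_rows, never from a script. Its argument "series" is a list of rows, each a list of 6 numbers: the shift along the world's x, y, z in mm, then the turn, a rotation vector about the world's x, y, z in units of 6 degrees (1.0 is 6 degrees). A call has 1 to 20 rows; each row shifts and turns the commanded pose from where the row before left it; what a row does not reach is not made up. A row lasts 1/12 s, in which the tool goes at most 41.7 mm and 7.16 degrees, less where a joint would pass 70% of its speed; a pose out of reach is approached as far as the arm can. A call is refused whole if a number of a shift passes 41.7 or a number of a turn 1, either way. A call with a gripper value outside its range is refused whole. "gripper" is the opening, from 0 (shut) to 1 (fully open), set as the call begins (left out, the last holds). The fingers move at their own pace and stop on an object; the grip force is fixed at half the most. Time passes only in rows, so rows that do not move let the fingers close. It gives the time, the measured TCP pose, the force, the opening and the grip force at its end, in the units of the state.
- read_state(): the state, without advancing time (a new reading comes with each control period).
- get_image(name): name is "scene" or "side" or "wrist"; returns a dict with "image" (400x640x3 uint8, red, green, blue), "fx", "fy", "cx", "cy" (pixels), "eye" and "rotation" of the camera in the world. Camera axes: x right, y down, z forward; pixel columns grow to the right and rows downward; lengths in mm; the calibration is good to about 2 mm. A picture is of the moment at which its call begins. There is no depth.
- job_done(): hands the job in; it is judged then, once.
The state is a dict: "clock": time; "joints": joint angles; "joint_vel": joint speeds; "joint_efforts": joint torques, N m; "position": TCP position; "ee_rot": TCP orientation; "contact_force": force on the tool from outside, world axes, zero at the start; "wrist_torque": the same for the moment, N m; "gripper_width": finger opening in mm; "grasp_force": force on a finger pad.
Only numpy, scipy, OpenCV 4.12 (cv2) and the standard library are available. Lean on these libraries where they do the work, as an engineer would, in place of code of your own. Each camera call takes 0.05 s, during which the arm holds its last target. There are 200 camera calls.

### The job

Check the date code under the spice jar: first press the keypad's keys fully down one at a time and let each come up again, yellow, then blue, then green. Then lift the black-capped spice jar out of the steel caddy and hold it still in the air in front of the reader's tilted round window, on the window's axis, its underside facing the window squarely about 8 cm away. Finish while still holding it there; touch the reader with nothing, and leave the white-capped grinder, the cheese shaker and the counter bell where they stand.

Things in the scene. Friction and masses are not known exactly. Their poses are not given: they have to be found in the camera images.
- jar: loose clear-glass spice jar with a black cap and a dark label with green, round, 41 mm across, 105 mm tall, about 0.11 kg, standing in one of the caddy's three pockets (which one varies). Origin: centre of its underside (where the date code is); z runs up its axis to the cap
- jar_cap (a point): centre of the top of the jar's black cap, 105 mm above its underside on its axis
- shaker: loose cheese shaker, clear glass with white contents and a pale rounded cap with holes, 44 mm across, 90 mm tall, in another pocket; leave it standing. Origin: centre of its underside
- grinder: loose grinder with a tall white cap, 44 mm across, 124 mm tall, in the remaining pocket; leave it standing. Origin: centre of its underside (similar fixed grinders further left on the counter are only clutter)
- caddy: fixed low open steel tray, 86 x 244 x 30 mm (x, y, z), walls and floor 4 mm, with three equal pockets side by side along its own y, centres at y = -80, 0 and +80 mm; each holds one container standing loosely in it. Origin: centre of the underside
- reader: fixed date-code reader: grey foot 120 x 110 mm, short stem, tilted white head; up to about 107 mm tall. Origin: on the counter below the window's centre; its -x is the way the window faces, seen from above
- reader_head: the reader's fixed white head, 80 x 96 x 36 mm, with a black-rimmed round window of 62 mm in its upper face. Origin: centre of the window, 85 mm above the counter; z points straight out of the window along its axis, tilted 30 degrees (0.52 rad) from vertical towards the reader's -x (roughly towards the robot)
- view_point (a point): point on the window's axis 80 mm out from the window, where the centre of the jar's underside belongs
- keypad: fixed grey bar 72 x 185 x 38 mm carrying the three keys in a row along its own y, 55 mm apart; which colour is where varies. Origin: centre of its underside
- call_bell: loose counter bell, white dome on a black foot, 75 mm across, 60 mm tall; a bystander. Origin: centre of its underside
- key_yellow (a joint): travel of the yellow spring key: 0 up, 0.006 m fully down, moves straight down; springs back by itself, about 5 N to press fully
- key_yellow_top (a point): centre of the top face of the round yellow key cap, 28 mm across, 56 mm above the counter, standing 6 mm proud of its black housing (44 mm across) on the keypad bar
- key_blue (a joint): travel of the blue spring key: 0 up, 0.006 m fully down, moves straight down; springs back by itself, about 5 N to press fully
- key_blue_top (a point): centre of the top face of the round blue key cap, 28 mm across, 56 mm above the counter, standing 6 mm proud of its black housing (44 mm across) on the keypad bar
- key_green (a joint): travel of the green spring key: 0 up, 0.006 m fully down, moves straight down; springs back by itself, about 5 N to press fully
- key_green_top (a point): centre of the top face of the round green key cap, 28 mm across, 56 mm above the counter, standing 6 mm proud of its black housing (44 mm across) on the keypad bar
There are look-alikes about, which are no part of the job. Leave any purple or red look-alike of the shaker alone.

How it is judged (in metres and radians):
On the way, in this order (a step that is already met when the one before it is completed fails the run):
1. the yellow key is pressed down with the other two up (value of joint key_yellow above 0.0045 m and value of joint each of key_blue, key_green below 0.002 m), for 0.05 s.
2. the blue key is pressed down with the other two up (value of joint key_blue above 0.0045 m and value of joint each of key_yellow, key_green below 0.002 m), for 0.05 s.
3. the green key is pressed down with the other two up (value of joint key_green above 0.0045 m and value of joint each of key_yellow, key_blue below 0.002 m), for 0.05 s.
4. all keys are up and the jar is lifted clear of the caddy between the fingers (value of joint each of key_yellow, key_blue, key_green below 0.002 m and height (world z) of jar above 0.05 m and contact force between the fingers and jar above 0.5 N), for 0.2 s.
At the end, for the whole second after the job is handed in: fingers hold the jar still, carried by nothing else: underside centre within 25 mm of the point 80 mm out on the window's axis, axes within 0.2 rad, underside towards the window; all keys up; shaker, grinder and bell upright and within 30 mm of where they stood (distance between jar and view_point below 0.025 m and angle between the z axis of jar and the z axis of reader_head, either way round below 0.2 rad and z of jar_cap in the frame of reader_head above 0.14 m and linear speed of jar below 0.02 m/s and angular speed of jar below 0.15 rad/s and contact force between the fingers and jar above 0.5 N and contact force between jar and reader below 0.2 N and contact force between jar and caddy below 0.2 N and height (world z) of jar above 0.09 m and value of joint each of key_yellow, key_blue, key_green below 0.002 m and distance of each of shaker, grinder, call_bell from where it was at the start of the episode below 0.03 m and angle between each of shaker, grinder, call_bell's own z axis and vertical below 0.2 rad); the arm keeps its last pose, push and grip.
It fails at once if two keys are down at the same time (value of joint each of key_yellow, key_blue above 0.003 m or value of joint each of key_yellow, key_green above 0.003 m or value of joint each of key_blue, key_green above 0.003 m).
It fails at once if the reader is touched (contact force between reader and anything else above 2 N).
It fails at once if the shaker, the grinder or the bell is knocked over or pushed out of place (distance of any of shaker, grinder, call_bell from where it was at the start of the episode above 0.03 m or angle between any of shaker, grinder, call_bell's own z axis and vertical above 0.5 rad).
It also fails if it takes over 64 s, if anything falls off the work surface, if the arm or the gripper's body presses on something with over 40 N, if the wrist force passes 120 N, or if a joint passes its speed limit or range.

## Working session

There is one attempt and no reset: what is moved stays moved. The work goes in short steps, Python scripts to look and compute and a tool call to move; the robot and the scene stay as the last step left them, time stands still between calls to the robot, and variables do not carry over. Pictures are saved under pics/ and viewed, at most 10 in all, crops included, and the job is handed in when it is done.

Besides the shell and the picture viewer there is one more tool, called as name([rows], argument=value, ...), one row to a line, values as JSON. play_rows: Moves the arm, as the interface text tells. Its arguments: {"type":"object","properties":{"series":{"type":"array","items":{"type":"array","items":{"type":"number"}}},"gripper":{"type":"number"}},"required":["series"]}

```bash
mkdir -p pics
cat > h.py <<'E'
import numpy as np, cv2, json
from bench import read_state, get_image, job_done
def snap(n,f):
    d=get_image(n); cv2.imwrite(f'pics/{f}.png',cv2.cvtColor(d['image'],cv2.COLOR_RGB2BGR))
    np.save(f'pics/{f}.npy',{k:d[k] for k in d},allow_pickle=True); return d
def load(f): return np.load(f'pics/{f}.npy',allow_pickle=True).item()
def ray(d,u,v):
    r=np.array(d['rotation']).reshape(3,3)@np.array([(u-d['cx'])/d['fx'],(v-d['cy'])/d['fy'],1]); return np.array(d['eye']),r/np.linalg.norm(r)
def atz(d,u,v,z):
    e,r=ray(d,u,v); return e+r*(z-e[2])/r[2]
def proj(d,p):
    q=np.array(d['rotation']).reshape(3,3).T@(np.array(p)-np.array(d['eye'])); return np.array([d['fx']*q[0]/q[2]+d['cx'],d['fy']*q[1]/q[2]+d['cy']])
def tri(obs):
    A=np.zeros((3,3));b=np.zeros(3);L=[]
    for d,u,v in obs:
        e,r=ray(d,u,v);M=np.eye(3)-np.outer(r,r);A+=M;b+=M@e;L.append((e,M))
    p=np.linalg.solve(A,b); return p.round(1),[round(float(np.linalg.norm(M@(p-e))),1) for e,M in L]
E
python3 - <<'E'
from h import *
for n in ['scene','side','wrist']:
    d=snap(n,n+'0'); print(n,np.round(d['eye']),np.round(d['rotation'],2).tolist(),d['fx'],d['cx'],d['cy'])
s=read_state();print(s)
E
```

```text
scene [-193. -800. 1256.] [0.86, -0.33, 0.13, -0.36] 469.63356768303964 314.7673782773958 200.6287710839378
side [ 129. -780.  946.] [0.89, -0.19, 0.09, -0.4] 419.1381607163963 313.1796919998056 201.06848703569645
wrist [266. 571. 373.] [-0.58, 0.8, 0.13, -0.09] 295.1614221637288 320.63908260017337 196.24102576071024
{'clock': 0.15, 'joints': array([ 1.52059635e+00,  3.85374314e-01,  6.93993978e-03, -3.22768365e-04,
       -1.19398714e+00, -2.58622943e-01]), 'joint_vel': array([ 0.00094616, -0.00355248,  0.00445617,  0.00187261, -0.00130259,
       -0.00055004]), 'joint_efforts': array([ 9.15062628e-05, -3.92678654e+01,  1.88582969e+01,  4.18856174e+00,
       -3.43623935e-03, -2.29626387e-06]), 'position': array([189.81707964, 595.06711219, 255.48063945]), 'ee_rot': array([ 9.88092728e-01, -1.53857331e-01, -6.46714803e-05,  8.23790119e-04]), 'contact_force': array([-1.06674685, -0.36207939,  0.05137416]), 'wrist_torque': array([-0.04848216, -0.03082917, -0.0306308 ]), 'grasp_force': 0.0, 'gripper_width': 85.86232926957034}
```

View pics/scene0.png

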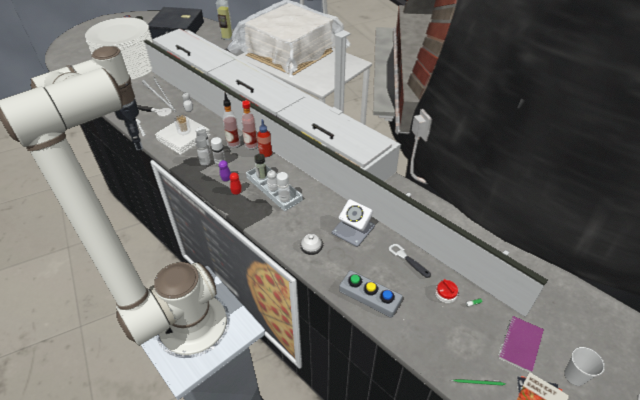

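View pics/side0.png

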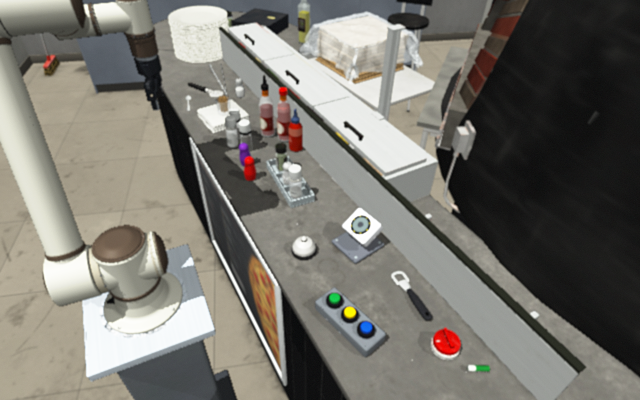

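Scene: green, yellow and blue keys near (355,280), (371,287), (388,296); jar (dark cap) at (261,160), two white-capped items at (272,178) and (283,180); reader window at (354,212); bell at (311,243). The side view agrees. `rotation` is a quaternion, so I'll fix the helper and enlarge crops.

```bash
sed -i "s/np.array(d\['rotation'\]).reshape(3,3)/R.from_quat(d['rotation']).as_matrix()/; 1a from scipy.spatial.transform import Rotation as R" h.py
python3 - <<'E'
from h import *
def crop(f,x,y,w,h,s): 
    return cv2.resize(load(f)['image'][y:y+h,x:x+w,::-1],None,fx=s,fy=s,interpolation=cv2.INTER_CUBIC)
# each cell 400x300, scale 4 (100x75)
a=np.hstack([crop('scene0',240,145,80,60,5),crop('side0',250,138,80,60,5)])
b=np.hstack([crop('scene0',325,195,100,120,4)[:,:400],crop('side0',310,200,100,160,3)[:,:300]][:1])
cv2.imwrite('pics/c1.png',np.vstack([a,np.hstack([crop('scene0',335,265,80,60,5),crop('side0',310,280,80,60,5)])]))
cv2.imwrite('pics/c2.png',np.vstack([np.hstack([crop('scene0',320,190,80,60,5),crop('side0',325,200,80,60,5)]),np.hstack([crop('scene0',280,215,80,60,5),crop('side0',270,215,80,60,5)])]))
E
```

```text
(no output)
```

View pics/c1.png

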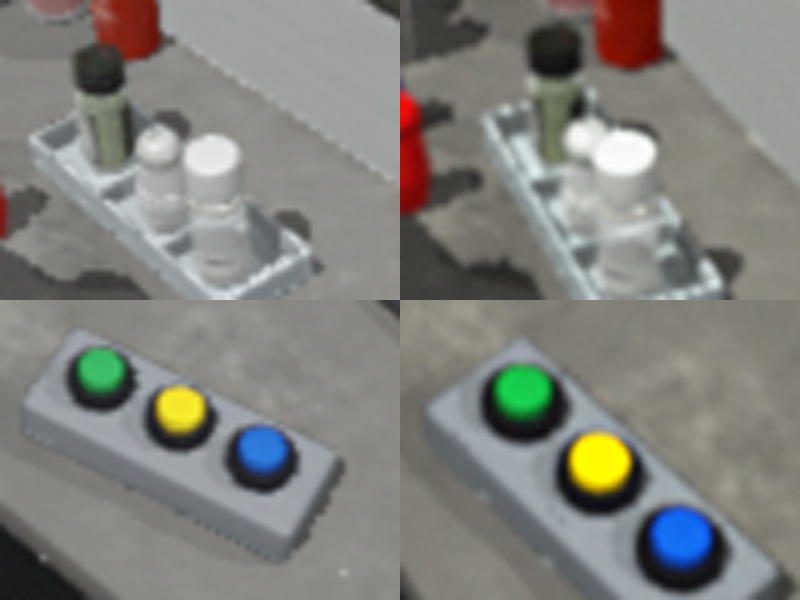

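View pics/c2.png

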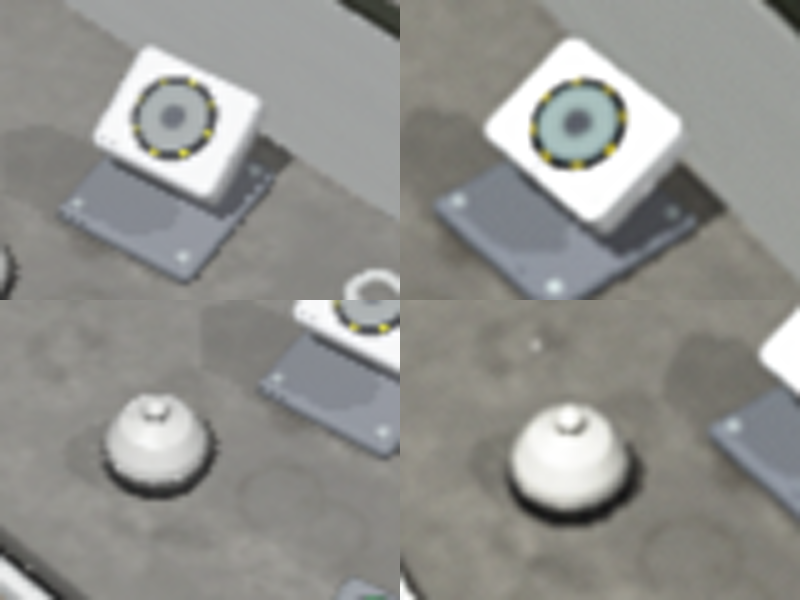

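Crops show the keys (green, yellow, blue going right), jar at the left/far end of the caddy, the cheese shaker in the middle, and the grinder nearest. The window, its head corners and the bell are clear in both views. Triangulating.

Run:
```python
from h import *
S=load('scene0');D=load('side0')
def t(n,so,sp,do,dp):
    a=[so[i]+(sp[i]+.5)/5-.5 for i in(0,1)];b=[do[i]+(dp[i]+.5)/5-.5 for i in(0,1)]
    r=tri([(S,*a),(D,*b)]);print(n,r);return r[0]
so,do=(335,265),(310,280)
for n,a,b in [('g',(102,67),(123,87)),('y',(182,108),(200,159)),('b',(264,148),(283,236))]:
    t(n,so,a,do,b); print(atz(S,so[0]+a[0]/5-.4,so[1]+a[1]/5-.4,56).round(1),atz(D,do[0]+b[0]/5-.4,do[1]+b[1]/5-.4,56).round(1))
t('jarcap',(240,145),(99,57),(250,138),(155,38))
t('grindcap',(240,145),(213,152),(250,138),(225,150))
t('shak',(240,145),(158,140),(250,138),(187,132))
t('cad_leftc',(240,145),(31,138),(250,138),(82,112))
t('cad_rightc',(240,145),(311,250),(250,138),(322,288))
so,do=(320,190),(325,200)
t('win',so,(175,117),do,(178,123))
P=[t('h',so,a,do,b) for a,b in [((150,45),(173,38)),((262,103),(283,128)),((97,138),(85,130)),((210,198),(197,225))]]
n=np.cross(P[1]-P[0],P[2]-P[0]);print(n/np.linalg.norm(n)); n=np.cross(P[1]-P[3],P[2]-P[3]);print(n/np.linalg.norm(n))
for a,b in [((60,212),(35,210)),((187,282),(148,305))]: t('foot',so,a,do,b)
t('bell',(280,215),(156,107),(270,215),(170,118))
```

```text
g (array([ 445.6, -237.2,   61.7]), [1.2, 1.2])
[ 447.6 -235.6   56. ] [ 448.5 -232.6   56. ]
y (array([ 461.1, -290.1,   60.8]), [1.5, 1.5])
[ 462.6 -289.4   56. ] [ 464. -286.   56.]
b (array([ 479.1, -341.1,   56.4]), [1.0, 1.0])
[ 478.5 -341.9   56. ] [ 479.9 -339.9   56. ]
jarcap (array([542.2, 375.5, 112.7]), [0.7, 0.7])
grindcap (array([531.9, 223.3, 124.1]), [0.3, 0.3])
shak (array([531.3, 291. ,  91.7]), [1.0, 1.0])
cad_leftc (array([495.7, 413.4,  35.4]), [2.4, 2.4])
cad_rightc (array([581.7, 178.6,  24.5]), [0.1, 0.1])
win (array([617.2, -60.7,  90.2]), [0.8, 0.8])
h (array([638.9, -13.1, 109. ]), [0.6, 0.6])
h (array([665.3, -95.4,  97.7]), [1.2, 1.2])
h (array([574.3, -29.4,  74.1]), [0.2, 0.2])
h (array([ 607.2, -106.8,   53.7]), [0.9, 0.9])
[ 0.41002583  0.25188687 -0.87660243]
[-0.49714623 -0.41250866  0.76333625]
foot (array([548.8, -20.9,   8.6]), [0.3, 0.3])
foot (array([ 562.8, -131.6,   27.5]), [3.7, 3.7])
bell (array([458.2, -15.9,  56.4]), [1.2, 1.2])
```

Run:
```python
from h import *
S=load('scene0');D=load('side0')
def z(n,h,so,sp,do,dp):
    print(n,atz(S,so[0]+sp[0]/5-.4,so[1]+sp[1]/5-.4,h)[:2].round(1),atz(D,do[0]+dp[0]/5-.4,do[1]+dp[1]/5-.4,h)[:2].round(1))
c=(240,145);e=(250,138)
z('jarcap',109,c,(99,57),e,(155,38)); z('cadL',30,c,(31,138),e,(82,112));z('cadR',30,c,(311,250),e,(322,288))
so,do=(320,190),(325,200)
for h,a,b in [(105,(150,45),(173,38)),(105,(262,103),(283,128)),(65,(97,138),(85,130)),(65,(210,198),(197,225)),(85,(175,117),(178,123)),(8,(60,212),(35,210)),(8,(187,282),(148,305))]: z('r',h,so,a,do,b)
for u,v in [(265,156),(248,146),(235,144)]: print('bottle base',atz(S,u,v,0).round())
for u,v in [(265,121),(246,101),(227,94)]: print('top@220',atz(S,u,v,220).round())
```

```text
jarcap [543.7 378.6] [544.8 381.6]
cadL [496.2 416.4] [500.1 423.4]
cadR [578.4 174.4] [578.9 172.8]
r [641.1 -10.8] [642.   -8.9]
r [ 658.5 -100.7] [ 662.  -100.2]
r [580.  -23.6] [579.1 -21.4]
r [ 598.7 -114. ] [ 602.  -114.5]
r [619.8 -58.1] [621.  -55.6]
r [549.5 -20.3] [548.9 -20.6]
r [ 571.1 -124.1] [ 575.5 -114.2]
bottle base [631. 475.   0.]
bottle base [617. 576.   0.]
bottle base [584. 625.   0.]
top@220 [609. 414. 220.]
top@220 [634. 570. 220.]
top@220 [607. 663. 220.]
```

play_rows([
  [41,-20,0,0,0,-1],
  [41,-20,0,0,0,-1],
  [41,-35,0,0,0,-1],
  [41,-41,0,0,0,-1],
  [41,-41,0,0,0,-1],
  [20,-41,0,0,0,-1],
  [20,-41,0,0,0,-1],
  [20,-41,0,0,0,-1],
  [10,-41,0,0,0,-1],
  [0,-41,0,0,0,-1],
  [0,-41,0,0,0,-1],
  [0,-41,0,0,0,-1],
  [0,-41,0,0,0,0],
  [0,-41,0,0,0,0],
  [0,-41,0,0,0,0],
  [0,-41,0,0,0,0],
  [0,-41,0,0,0,0],
], gripper=0)

```text
clock: 1.57
position: [419.3, -9.8, 256.4]
ee_rot: [0.709, -0.705, 0.0, -0.0]
contact_force: [1.1, 0.2, 0.0]
gripper_width: -0.0
grasp_force: 0.0
```

play_rows([
  [6,-40,0,0,0,0],
  [6,-40,0,0,0,0],
  [6,-40,0,0,0,0],
  [6,-40,0,0,0,0],
  [6,-40,0,0,0,0],
  [6,-40,-20,0,0,0],
  [6,-37,-20,0,0,0],
  [2,0,-40,0,0,0],
  [0,0,-40,0,0,0],
  [0,0,0,0,0,0],
  [0,0,0,0,0,0],
])

```text
clock: 2.48
position: [462.3, -281.1, 136.8]
ee_rot: [0.709, -0.705, -0.002, 0.002]
contact_force: [0.5, -0.5, 1.9]
gripper_width: 0.3
grasp_force: 0.0
```

Run:
```python
from h import *
d=snap('wrist','w1');s=read_state();print(s['position'],s['joints'].round(2),s['contact_force'])
print('eye',d['eye'])
for n,p in dict(g=(448,-234,56),y=(463,-288,56),b=(479,-341,56),win=(620,-59,85),tip=s['position']-[0,0,25]).items(): print(n,proj(d,p).round())
```

```text
[ 464.19133399 -281.42331425  139.17935943] [-0.25  0.36 -0.35  0.   -0.85  0.25] [0.07705504 0.85417369 1.36457202]
eye [ 463.37896778 -361.43954141  254.29070666]
g [338. 272.]
y [319. 206.]
b [295. 131.]
win [136. 466.]
tip [317. 256.]
```

View pics/w1.png

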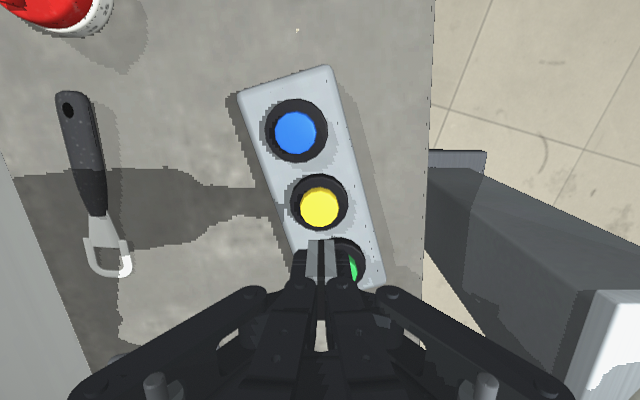

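Wrist view: blue at (296,132) and yellow at (319,207), each within 1 px of the prediction. Pressing yellow.

play_rows([
  [-1,-7,-15,0,0,0],
  [0,0,-15,0,0,0],
  [0,0,-15,0,0,0],
  [0,0,-8,0,0,0],
  [0,0,-3,0,0,0],
  [0,0,-3,0,0,0],
  [0,0,0,0,0,0],
  [0,0,0,0,0,0],
])

```text
clock: 3.2
position: [463.7, -288.1, 80.8]
ee_rot: [0.709, -0.705, 0.001, -0.001]
contact_force: [-0.5, 3.2, 4.2]
gripper_width: -0.0
grasp_force: 1.9
```

play_rows([
  [0,0,-2,0,0,0],
  [0,0,-1,0,0,0],
  [0,0,-1,0,0,0],
  [0,0,0,0,0,0],
  [0,0,0,0,0,0],
  [0,0,0,0,0,0],
])

```text
clock: 3.7
position: [463.9, -288.2, 78.8]
ee_rot: [0.71, -0.705, 0.002, -0.001]
contact_force: [-3.1, 7.5, 19.9]
gripper_width: -0.3
grasp_force: 10.1
```

20 N at the stop: yellow is fully down. Up, then over to blue.

play_rows([
  [0,0,10,0,0,0],
  [0,0,20,0,0,0],
  [4,-18,0,0,0,0],
  [6,-18,0,0,0,0],
  [5,-17,0,0,0,0],
  [0,0,0,0,0,0],
  [0,0,-15,0,0,0],
  [0,0,-8,0,0,0],
  [0,0,-4,0,0,0],
  [0,0,-2,0,0,0],
  [0,0,-1,0,0,0],
  [0,0,0,0,0,0],
  [0,0,0,0,0,0],
  [0,0,0,0,0,0],
])

```text
clock: 4.87
position: [477.4, -341.4, 78.8]
ee_rot: [0.71, -0.705, 0.001, 0.001]
contact_force: [-4.5, 3.6, 18.4]
gripper_width: -0.1
grasp_force: 9.4
```

Blue is at its stop. Next green: (448,-234), i.e. about (-30,+107).

play_rows([
  [0,0,10,0,0,0],
  [0,0,25,0,0,0],
  [-6,22,0,0,0,0],
  [-6,22,0,0,0,0],
  [-6,22,0,0,0,0],
  [-6,22,0,0,0,0],
  [-6,19,0,0,0,0],
  [0,0,0,0,0,0],
  [0,0,-20,0,0,0],
  [0,0,-8,0,0,0],
  [0,0,-4,0,0,0],
  [0,0,-2,0,0,0],
  [0,0,-1,0,0,0],
  [0,0,0,0,0,0],
  [0,0,0,0,0,0],
  [0,0,0,0,0,0],
])

```text
clock: 6.2
position: [447.4, -233.8, 78.7]
ee_rot: [0.709, -0.705, -0.0, 0.0]
contact_force: [-6.2, 11.0, 27.8]
gripper_width: 0.1
grasp_force: 13.9
```

All three pressed. Now up and over to the jar with the gripper opening.

play_rows([
  [0,0,10,0,0,0],
  [0,0,30,0,0,0],
  [0,0,40,0,0,0],
  [0,0,41,0,0,0],
  [0,41,41,0,0,0],
  [6,41,0,0,0,0],
  [6,41,0,0,0,0],
  [6,41,0,0,0,0],
  [6,41,0,0,0,0],
  [6,41,0,0,0,0],
  [6,41,0,0,0,0],
  [6,41,0,0,0,0],
  [6,41,0,0,0,0],
  [6,41,0,0,0,0],
  [6,41,0,0,0,0],
  [6,41,0,0,0,0],
  [6,41,0,0,0,0],
  [6,41,0,0,0,0],
  [6,41,0,0,0,0],
  [0,0,0,0,0,0],
])

```text
clock: 7.87
position: [532.4, 375.2, 223.7]
ee_rot: [0.711, -0.704, 0.0, -0.0]
contact_force: [0.4, -0.1, 0.2]
gripper_width: -0.1
grasp_force: 0.0
```

play_rows([
  [7,40,0,0,0,0],
  [7,10,0,0,0,0],
  [0,0,0,0,0,0],
  [0,0,0,0,0,0],
  [0,0,0,0,0,0],
], gripper=1)

```text
clock: 8.28
position: [545.5, 418.2, 225.2]
ee_rot: [0.709, -0.706, 0.0, 0.001]
contact_force: [0.0, -0.1, -0.3]
gripper_width: 60.3
grasp_force: 0.0
```

Run:
```python
from h import *
d=snap('wrist','w2');s=read_state();print(s['position'],s['joints'].round(2),s['contact_force'],s['ee_rot'].round(3))
print('eye',d['eye'])
for n,p in dict(jar=(543,378,109),sh=(531,291,92),gr=(532,223,126),).items(): print(n,proj(d,p).round())
```

```text
[545.50797337 418.08994782 225.62475911] [ 0.89  0.51  0.14 -0.   -1.2  -0.88] [-0.0015114   0.8440908   0.20334092] [ 0.709 -0.706  0.     0.001]
eye [545.98287546 338.13632322 342.89713013]
jar [324. 152.]
sh [341.  34.]
gr [ 346. -111.]
```

View pics/w2.png

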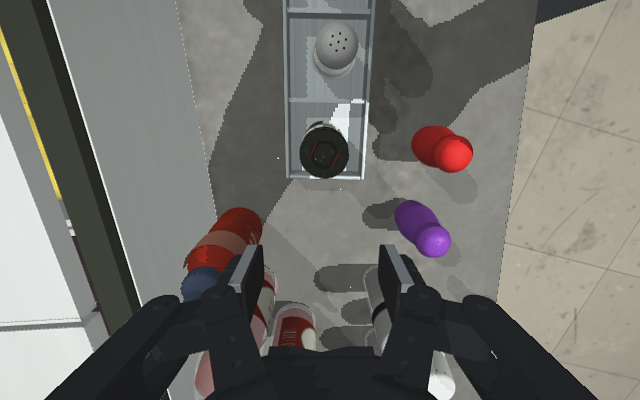

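Wrist view: the jar's black cap is centred at (324,152), exactly where (543,378,109) projects. Shaker at (336,45). The fingers straddle along x with clear space either side. Descending to grasp.

play_rows([
  [-2.5,-40,0,0,0,0],
  [0,0,0,0,0,0],
  [0,0,-20,0,0,0],
  [0,0,-25,0,0,0],
  [0,0,-25,0,0,0],
  [0,0,-25,0,0,0],
  [0,0,-25,0,0,0],
  [0,0,-16,0,0,0],
  [0,0,-8,0,0,0],
  [0,0,0,0,0,0],
  [0,0,0,0,0,0],
])

```text
clock: 9.25
position: [543.5, 379.0, 82.6]
ee_rot: [0.709, -0.705, 0.0, -0.0]
contact_force: [1.2, -0.5, 0.1]
gripper_width: 85.2
grasp_force: 0.0
```

play_rows([
  [0,0,0,0,0,0],
  [0,0,0,0,0,0],
  [0,0,0,0,0,0],
  [0,0,0,0,0,0],
  [0,0,0,0,0,0],
  [0,0,0,0,0,0],
  [0,0,0,0,0,0],
  [0,0,0,0,0,0],
  [0,0,0,0,0,0],
  [0,0,0,0,0,0],
], gripper=0)

```text
clock: 10.08
position: [543.4, 379.8, 82.9]
ee_rot: [0.709, -0.705, 0.0, -0.001]
contact_force: [-2.0, -1.2, 5.6]
gripper_width: 39.8
grasp_force: 60.3
```

play_rows([
  [0,0,5,0,0,0],
  [0,0,10,0,0,0],
  [0,0,20,0,0,0],
  [0,0,25,0,0,0],
  [0,0,25,0,0,0],
  [0,0,25,0,0,0],
  [0,0,25,0,0,0],
  [0,0,25,0,0,0],
  [0,0,25,0,0,0],
  [0,0,15,0,0,0],
  [0,0,5,0,0,0],
  [0,0,0,0,0,0],
])

```text
clock: 11.08
position: [543.2, 379.5, 288.3]
ee_rot: [0.709, -0.705, -0.0, -0.001]
contact_force: [-1.2, -0.2, -2.1]
gripper_width: 39.7
grasp_force: 60.5
```

play_rows([
  [-1,-10,0,0,0,0],
  [-1,-20,0,0,0,0],
  [-2,-30,0,0,0,0],
  [-2,-30,0,0,0,0],
  [-2,-30,0,0,0,0],
  [-2,-30,0,0,0,0],
  [-2,-30,0,0,0,0],
  [-2,-30,0,0,0,0],
  [-2,-30,0,0,0,0],
  [-2,-30,0,0,0,0],
  [-2,-30,0,0,0,0],
  [-2,-30,0,0,0,0],
  [-2,-30,0,0,0,0],
  [-2,-30,0,0,0,0],
  [-2,-30,0,0,0,0],
  [-1,-25,0,0,0,0],
  [-1,-10,0,0,0,0],
  [0,0,0,0,0,0],
  [0,0,0,0,0,0],
])

```text
clock: 12.67
position: [512.2, -76.1, 285.4]
ee_rot: [0.708, -0.706, -0.001, 0.001]
contact_force: [-0.0, -0.0, -0.9]
gripper_width: 39.6
grasp_force: 60.5
```

play_rows([
  [0,0,0,0.1,-0.49,0],
  [0,0,0,0.1,-0.49,0],
  [0,0,0,0.1,-0.49,0],
  [0,0,0,0.1,-0.49,0],
  [0,0,0,0.1,-0.49,0],
  [0,0,0,0.1,-0.49,0],
  [0,0,0,0.1,-0.49,0],
  [0,0,0,0.1,-0.49,0],
  [0,0,0,0.1,-0.49,0],
  [0,0,0,0.1,-0.49,0],
  [0,0,0,0,0,0],
  [0,0,0,0,0,0],
])

```text
clock: 13.67
position: [512.3, -74.9, 286.2]
ee_rot: [0.686, -0.681, 0.142, -0.215]
contact_force: [-0.1, -0.2, -0.3]
gripper_width: 39.6
grasp_force: 60.6
```

Run:
```python
from h import *
s=read_state();M=R.from_quat(s['ee_rot']).as_matrix();n=np.array([-.5*np.cos(.21),-.5*np.sin(.21),.866]);w=np.array([620,-59,85])
print(s['clock'],s['position'],s['joints'].round(2),M[:,2].round(3),np.degrees(np.arccos(-M[:,2]@n)),s['gripper_width'],s['grasp_force'])
print('to go',w+159*n-s['position'])
```

```text
13.6667 [512.32676213 -74.91221172 286.18787448] [ 0.15 -0.02 -0.5  -0.04 -0.57 -0.12] [ 0.488  0.101 -0.867] 0.4457280970090442 39.64467554190169 60.562515780329704
to go [ 29.91978015  -0.66035032 -63.49387448]
```

play_rows([
  [2,0,-4,0,0,0],
  [4,0,-9,0,0,0],
  [5,0,-11,0,0,0],
  [5,0,-11,0,0,0],
  [5,0,-11,0,0,0],
  [5,0,-9,0,0,0],
  [3,0,-6,0,0,0],
  [1,-1,-2,0,0,0],
  [0,0,0,0,0,0],
  [0,0,0,0,0,0],
  [0,0,0,0,0,0],
])

```text
clock: 14.58
position: [543.2, -76.7, 224.4]
ee_rot: [0.685, -0.681, 0.144, -0.216]
contact_force: [0.3, -0.1, -1.2]
gripper_width: 39.2
grasp_force: 60.6
```

Run:
```python
from h import *
s=read_state();M=R.from_quat(s['ee_rot']).as_matrix();n=np.array([-.5*np.cos(.21),-.5*np.sin(.21),.866]);w=np.array([620,-59,85])
print(s['clock'],s['position'],M[:,2].round(3),'to go',w+159*n-s['position'],s['grasp_force'])
t=[]
for c in ['scene','side']:
    d=snap(c,c+'9'); vp=proj(d,w+80*n); cap=proj(d,w+185*n); x,y=[int(k) for k in proj(d,w+90*n)]
    x0,y0=x-50,y-60
    t.append(cv2.resize(d['image'][y0:y0+120,x0:x0+80,::-1],None,fx=5,fy=5,interpolation=cv2.INTER_CUBIC)); print(c,x0,y0,'exp crop px: under',(vp-[x0,y0])*5,'cap',(cap-[x0,y0])*5,'win',(proj(d,w)-[x0,y0])*5)
cv2.imwrite('pics/f.png',np.hstack(t))
```

```text
14.5833 [543.2408961  -76.70532757 224.37218654] [ 0.491  0.1   -0.865] to go [-0.99435382  1.13276554 -1.67818654] 60.561524368822575
scene 298 144 exp crop px: under [255.47350393 309.28615671] cap [213.55740727 256.09275394] win [284.10301042 345.61828187]
side 300 151 exp crop px: under [258.52028177 311.59620279] cap [192.82154842 223.83745318] win [302.46297339 370.29376779]
```

View pics/f.png

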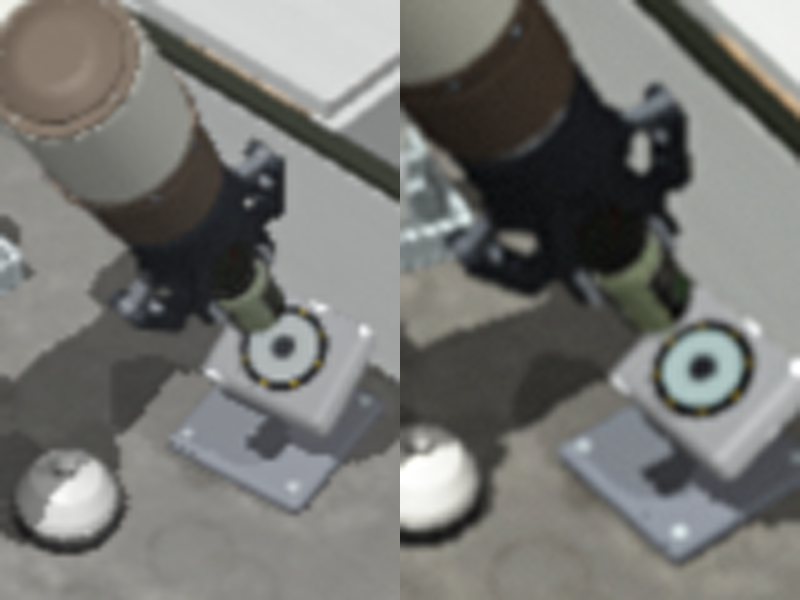

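The crops show the jar's underside near (258,312) in scene and (260,315) in side, against expected centres of (255,309) and (259,312). The window centres match too, and the bell looks undisturbed. Handing in.

```bash
python3 -c "
from h import *
s=read_state();print(s['joint_vel'].round(4),s['grasp_force']);print(job_done())"
```

```text
[ 0.0001  0.0008 -0.0032 -0.0021  0.0001 -0.0001] 60.56153029203415
the job is handed in; nothing more can be done
None
```

The job is handed in, with no verdict returned: I pressed yellow, blue and green in order, each until it met firm resistance (18–28 N), and the jar is held still in front of the reader window, its underside within a few mm of the 8 cm point by my measurements.

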